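# Lock the open fastener of the chaff collector cover

## Robot

A 7-joint arm with a two-finger parallel gripper is mounted at the origin on the work surface. World frame = base frame: x ahead of the robot, y to its left, z up, the work surface at z = 0. Lengths are in m, angles in rad, forces in N, time in s.
With the tool pointing down it reaches from about 0.35 to 0.9 m from the base axis. Payload 19.9 kg.
Tool frame: the origin (TCP) lies between the finger pads; the fingertips stand 19 mm ahead of it and the grasp point (between the pads) is the TCP; z points along the fingers, y is the direction in which the jaws open and shut (so a half turn about z gives the same grasp; the last joint's range is limited). The gripper opens to 94 mm and grips with 3 to 60 N. Pads are 16 mm wide; open, the fingers measure 119 mm over their backs; the gripper's body (75 mm by 177 mm) begins 78 mm behind the grasp point.
Start: joints at [1.22, 0.417, -0.01, 1.614, 0.005, 1.111, -0.053], TCP at [0.191, -0.595, 0.224] pointing down, gripper open.
Joint ranges: [-2.81, 2.81], [-0.39, 2.02], [-1.27, 1.25], [0.06, 2.57], [-1.19, 4.33], [0.19, 2], [-2.82, 2.82]. Speed limits (rad/s): [1.89, 1.89, 2.39, 2.39, 3.01, 3.01, 3.01].

## Interface

Orientations are given as a 3x3 rotation matrix whose columns are the frame's x, y, z axes.
In Python, from rig import robot gives the robot as it stands. Calls block until the motion is done:
- robot.move_ptp(position, orientation): joint-space move of the TCP to a pose.
- robot.move_linear(position, velocity=0.15, frame=None, threshold=None): straight line of the TCP; frame=None keeps the orientation; velocity is the mean speed in m/s. With threshold (N) it stops when the force on the tool has changed by that much, and returns True; else False.
- robot.goto_joints(angles): joint-space move.
- robot.gripper_to(opening): finger opening in m; the grip force is fixed at half the most; returns when the fingers have stopped.
- robot.pause(seconds).
- robot.ik(position, orientation): joint angles nearest the present ones, or None.
- robot.get_state(): the state.
- robot.grab_frame(name): name is "side" or "top"; returns the picture (480x640x3 uint8, red, green, blue); there is no depth.
- robot.camera_info(name): a dict with "fx", "fy", "cx", "cy" (pixels), "rvec" (rotation vector, rad) and "tvec" (3), from world to camera coordinates, as OpenCV has them. Camera axes: x right, y down, z forward; pixel columns grow to the right and rows downward; lengths in m; the calibration is good to about 2 mm. A picture is of the moment at which its call begins. camera_info takes no time and is no camera call.
A pose or a line that the arm cannot do raises robot.PlanningError and nothing moves.
- robot.sign_off(): hands the job in, once; it reports no verdict.
The state is a dict: "time": time; "qpos": joint angles; "joint_vel": joint speeds; "effort": joint torques, N m; "ee_pos": TCP position; "tool_rot": TCP orientation; "force": force on the tool from outside, world axes, zero at the start; "moment": the same for the moment, N m; "opening": finger opening in m.
Only numpy, scipy, OpenCV 4.12 (cv2) and the standard library are available. Lean on these libraries where they do the work, as an engineer would, in place of code of your own. Each camera call takes 0.05 s, during which the arm holds its last target.

## Task

The brass inspection cover of the roaster's chaff collector is back on after cleaning, but one of its three sprung quarter-turn studs was left open: it stands higher than the other two, with a red band showing and its wing lying across the cover. Push that stud well in, turn it clockwise a quarter turn until it locks, and let go; do not force it round while it is still up. Leave the two locked studs and the tin standing on the collector as they are.

Things in the scene. Friction and masses are not known exactly. Their poses are not given: they have to be found in the camera images.
- stud_a_grip (a point): The open stud: a black wing, 42 mm long, 14 wide, 24 high, white line on top, on an upright 19 mm steel shaft with a red band. The point is the wing's centre, on the stud's axis, 12 mm below its top; x along the wing, y across it (grip across y), z up. Open, it is 42 mm above the brass cover, the wing's underside 30 mm; below it a 27 mm round collar stands 5 mm above the cover.
- stud_a_push (a joint): How far the open stud is pushed straight down, in m: 0 sprung out (open), 0.016 at its firm bottom stop. A spring pushes it up, with 4 N at 0 and 12 N at the bottom. It turns only when pushed in more than 0.010 (aim at 0.013); locked and released it springs back to 0.007 and stays there.
- stud_a_turn (a joint): Turn of the open stud in rad, clockwise seen from above: about 0 open, 1.57 a full quarter turn with a firm stop. It turns easily once pushed in; up, it is blocked after 0.15. Let go anywhere from 1.4 on, it springs up into its notch, 0.007 in, and is locked.
- stud_b_grip (a point): A locked stud of the same make, to be left alone. The point is its wing's centre, 35 mm above the cover; axes alike. The three studs stand in a row 130 mm apart, in any order, on the brass cover (102 mm above the table) of a dark flat housing, 260 x 480 mm. A locked wing lies along the row, an open one across it.
- stud_c_grip (a point): The other locked stud, likewise, to be left alone.
- sample_tin_mid (a point): A loose green round tin, 60 mm across and 75 mm high, standing on the rear deck of the collector behind the row of studs, to be left standing. The point is its centre, half-way up; z is its axis.
There are look-alikes about, which are no part of the job. Leave any pink look-alike of the part that bears sample_tin_mid alone.

How it is judged:
By the outcome, as a careful person would: the job done as asked, in the order asked, and still so for the second after the job is handed in, with the robot touching nothing.
It also fails if it takes over 35 s, if anything falls off the work surface, if the arm or the gripper's body presses on something with over 40 N, if the wrist force passes 120 N, or if a joint passes its speed limit or range.

## Working session

There is one attempt and no reset: what is moved stays moved. The work goes in short steps, each a Python script; the robot and the scene stay as the last script left them, time stands still between calls to the robot, and variables do not carry over. Pictures are saved under pics/ and viewed, and the job is handed in when it is done.

```bash
ls; mkdir -p pics; python3 - <<'E'
from rig import robot
import cv2
for n in("side","top"):
    f=robot.grab_frame(n); cv2.imwrite(f"pics/{n}0.png",f[:,:,::-1]); print(robot.camera_info(n))
s=robot.get_state(); print(s["time"],s["tool_rot"],s["opening"],s["force"])
E
```

```text
pics
{'fx': 612.488475355496, 'fy': 612.488475355496, 'cx': 323.2616652914975, 'cy': 237.21098068885968, 'rvec': array([ 0.76316266, -2.4874637 ,  1.20612518]), 'tvec': array([0.51337558, 0.26381639, 0.94444057])}
{'fx': 445.8495926052175, 'fy': 445.8495926052175, 'cx': 318.63953410702067, 'cy': 237.06455993854183, 'rvec': array([ 2.17031775, -2.19084963,  0.0557512 ]), 'tvec': array([0.0547288 , 0.58668905, 0.80390762])}
0.1 [[ 9.52386002e-01  3.04894619e-01 -4.17750014e-04]
 [ 3.04894896e-01 -9.52385422e-01  1.05408308e-03]
 [-7.64747650e-05 -1.13126381e-03 -9.99999357e-01]] 0.09429362534618398 [-0.0629769  -0.31886008  0.63426621]
```

View pics/side0.png

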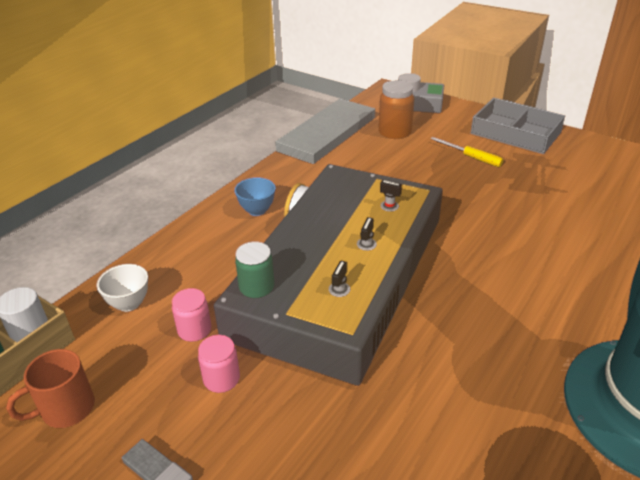

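View pics/top0.png

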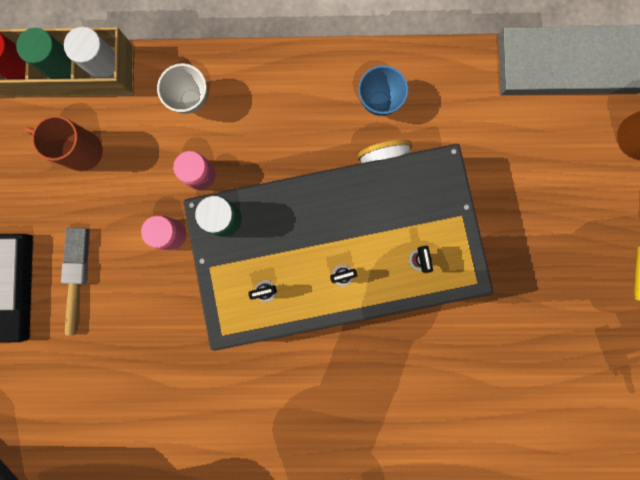

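The open stud is the right-hand one in the top view, at about (424,259), and the far one in the side view, at (390,190), with the red band visible. The locked studs are at (264,292) and (344,275) in the top view. The tin is at (214,215). Next I'll measure the white lines.

```bash
cat > h.py <<'E'
import numpy as np, cv2
from rig import robot
def cam(n):
    c=robot.camera_info(n); R=cv2.Rodrigues(c["rvec"])[0]; return c,R,np.array(c["tvec"])
def onplane(n,uv,z):
    c,R,t=cam(n); d=R.T@np.array([(uv[0]-c["cx"])/c["fx"],(uv[1]-c["cy"])/c["fy"],1]); o=-R.T@t
    return o+d*(z-o[2])/d[2]
def proj(n,p):
    c,R,t=cam(n); q=R@np.array(p)+t; return np.array([c["fx"]*q[0]/q[2]+c["cx"],c["fy"]*q[1]/q[2]+c["cy"]])
E
python3 - <<'E'
from h import *
im=cv2.imread("pics/top0.png"); g=im.min(2)
for nm,(x,y),z in(("a",(424,259),.156),("b",(344,275),.149),("c",(264,292),.149)):
    r=22; m=(g[y-r:y+r,x-r:x+r]>190).astype(np.uint8)
    k,l,st,ce=cv2.connectedComponentsWithStats(m)
    for i in range(1,k):
        if st[i,4]<12: continue
        pts=np.argwhere(l==i)[:,::-1].astype(np.float32)+[x-r,y-r]
        (c,s,an)=cv2.minAreaRect(pts.astype(np.float32)); c=pts.mean(0)
        v=np.linalg.svd(pts-c)[2][0]; p=onplane("top",c,z); q0=onplane("top",c-10*v,z);q1=onplane("top",c+10*v,z);w=q1-q0
        L=max(s)*np.linalg.norm(w)/20
        print(nm,st[i,4],c.round(1),s,p.round(4),"yaw",np.degrees(np.arctan2(w[1],w[0])).round(1),"len",L.round(4),"side",proj("side",p).round(1))
A=im[215:315,220:480]; cv2.imwrite("pics/t_z.png",cv2.resize(A,None,fx=3,fy=3,interpolation=2))
B=cv2.imread("pics/side0.png")[160:310,300:450]; cv2.imwrite("pics/s_z.png",cv2.resize(B,None,fx=4,fy=4,interpolation=2))
# tin top
print("tin",onplane("top",(214,215),.102+.075))
E
```

```text
a 29 [426.1 257. ] (16.473756790161133, 1.765045166015625) [ 0.5459 -0.1171  0.156 ] yaw -168.9 len 0.0251 side [390.  182.6]
b 32 [343.4 275.6] (1.6483265161514282, 17.71950912475586) [0.5185 0.0096 0.149 ] yaw 105.6 len 0.0274 side [367.8 223.3]
c 32 [261.1 292.4] (1.697749376296997, 17.70509910583496) [0.4936 0.1371 0.149 ] yaw 103.6 len 0.0274 side [339.9 267.8]
tin [0.61159315 0.20402479 0.177     ]
```

```bash
sleep 0
```

```text
(no output)
```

View pics/t_z.png

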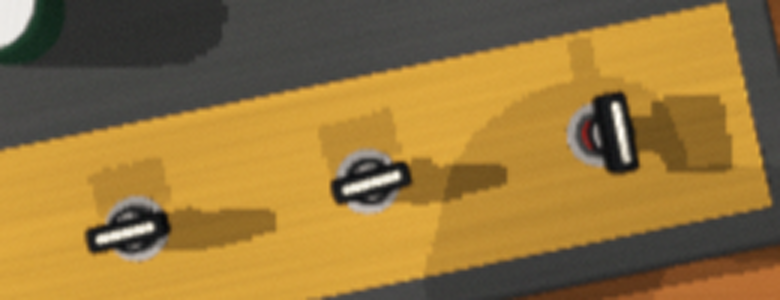

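View pics/s_z.png

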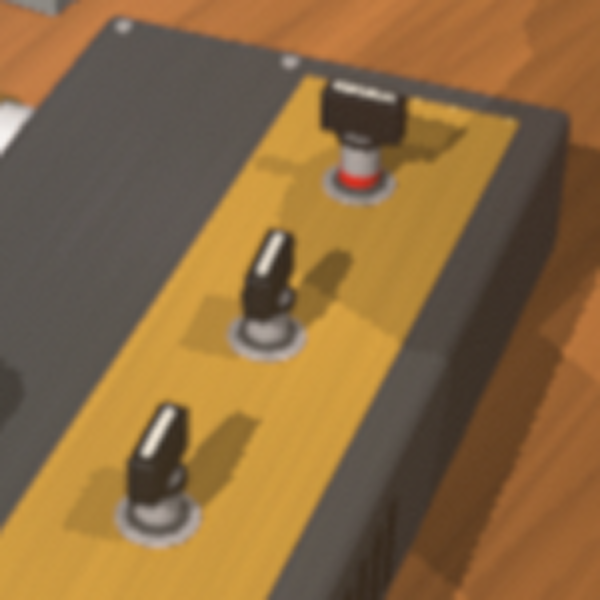

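Checks agree: the stud spacing comes out at 130 mm, the open wing lies at 90° to the row, and the top-view points project onto the white lines in the side view. Next I'll approach above the stud and plan the turn.

```bash
cat >> h.py <<'E'
def Rt(deg):
    a=np.radians(deg); c,s=np.cos(a),np.sin(a); return np.array([[c,s,0],[s,-c,0],[0,0,-1.]])
C=np.array([.5455,-.1173]); TH=11.4
def P(z): return np.array([*C,z])
def st():
    s=robot.get_state(); print("t%.2f"%s["time"],np.round(s["ee_pos"],4),"F",np.round(s["force"],1),"M",np.round(s["moment"],2),"op %.4f"%s["opening"],"q7 %.3f"%s["qpos"][6],"yaw %.1f"%np.degrees(np.arctan2(s["tool_rot"][1,0],s["tool_rot"][0,0]))); return s
E
python3 - <<'E'
from h import *
print(onplane("side",(390.6,182.5),.156))
for th in(TH,TH-90): print(np.round(robot.ik(P(.13),Rt(th)),3))
robot.move_ptp(P(.24),Rt(TH)); st()
robot.gripper_to(.05)
robot.move_linear(P(.185),velocity=.1); st()
for n in("side","top"):
    f=robot.grab_frame(n)[:,:,::-1]; cv2.imwrite(f"pics/{n}1.png",cv2.resize(f[130:280,300:500],None,fx=4,fy=4) if n=="side" else cv2.resize(f[180:330,330:530],None,fx=4,fy=4))
E
```

```text
[ 0.54512339 -0.11793889  0.156     ]
[ 0.468  0.437 -0.389  1.857  0.208  0.888 -1.392]
[ 0.204  0.41  -0.059  1.866  0.031  0.866 -2.813]
t2.23 [ 0.5453 -0.1183  0.2399] F [ 0.3 -0.5  0.4] M [0.02 0.04 0.  ] op 0.0943 q7 -1.330 yaw 11.3
t3.76 [ 0.5458 -0.1173  0.1854] F [-0.7  0.4  0.4] M [ 0.03 -0.02  0.05] op 0.0501 q7 -1.356 yaw 11.4
```

```bash
sleep 0
```

```text
(no output)
```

View pics/side1.png

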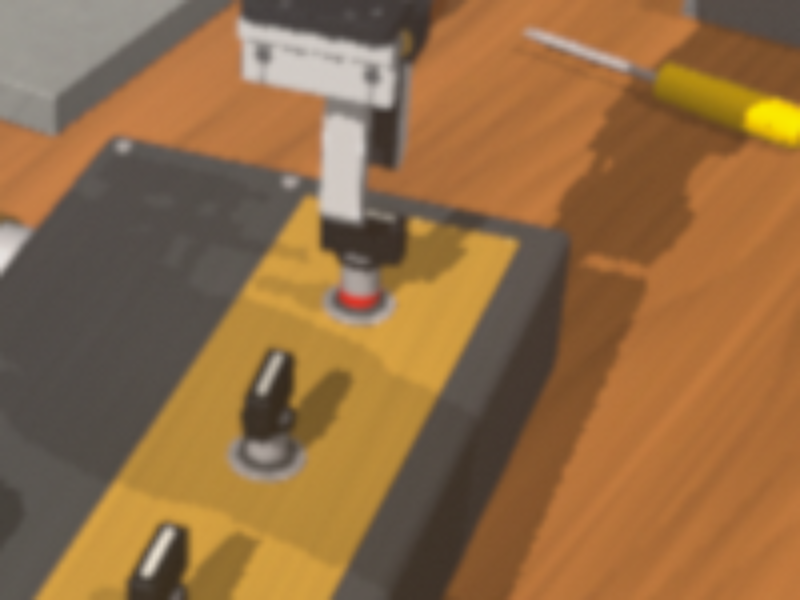

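View pics/top1.png

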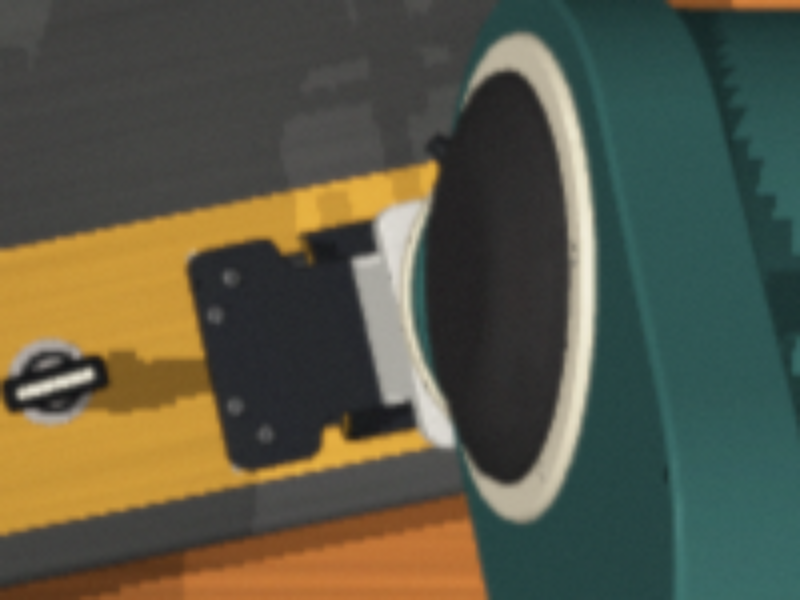

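The gripper is centred over the wing: in the crop the near finger is at (345,215) and the wing is at (363,230). At this yaw, though, joint 7 would end within 0.01 rad of its limit, so I'll use the equivalent grasp half a turn round.

```bash
python3 - <<'E'
from h import *
robot.move_linear(P(.215),velocity=.15)
robot.move_ptp(P(.215),Rt(TH+180)); s=st(); print(np.round(s["qpos"],3))
robot.move_linear(P(.146),velocity=.1); st()
robot.gripper_to(.0); s=st(); print(np.round(s["qpos"],3), np.round(s["tool_rot"],4))
robot.pause(.2); st()
f=robot.grab_frame("side")[:,:,::-1]; cv2.imwrite("pics/side2.png",cv2.resize(f[130:280,300:500],None,fx=4,fy=4))
E
```

```text
t6.72 [ 0.5455 -0.1173  0.2149] F [-0.3 -0.  -0.2] M [ 0.05 -0.1  -0.04] op 0.0499 q7 1.506 yaw -168.6
[ 0.973  0.522 -1.082  1.768  0.501  1.16   1.506]
t7.57 [ 0.5458 -0.1172  0.1464] F [ 0.3  0.1 -0.4] M [ 0.01 -0.13  0.04] op 0.0502 q7 1.442 yaw -168.6
t8.18 [ 0.5455 -0.1174  0.1461] F [-1.4 -0.7  2.7] M [-0.07 -0.11  0.03] op 0.0174 q7 1.442 yaw -168.6
[ 0.919  0.599 -1.015  1.831  0.587  1.047  1.442] [[-9.803e-01 -1.975e-01  1.000e-04]
 [-1.975e-01  9.803e-01 -2.000e-04]
 [-1.000e-04 -2.000e-04 -1.000e+00]]
t8.38 [ 0.5456 -0.1174  0.1461] F [-1.4 -0.8  3.4] M [-0.13 -0.   -0.06] op 0.0176 q7 1.442 yaw -168.6
```

View pics/side2.png

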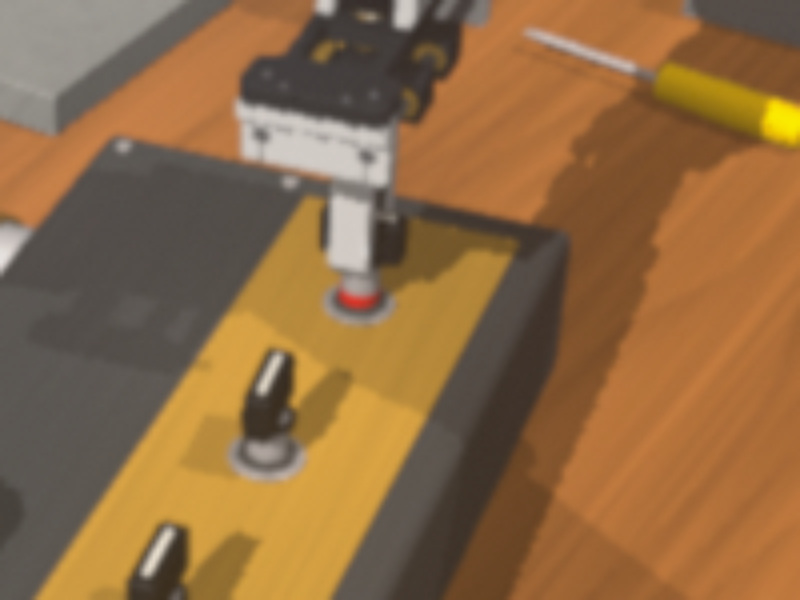

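The opening reads 17.5 mm, not the wing's 14 mm. The fingertips reach 5 mm below the wing's underside and are probably pinching the 19 mm shaft. I'll regrip higher so only the wing is held.

```bash
python3 - <<'E'
from h import *
robot.gripper_to(.04)
robot.move_linear(P(.1535),velocity=.05); st()
robot.gripper_to(.0); robot.pause(.1); s=st(); print(np.round(s["qpos"],3))
E
```

```text
t9.29 [ 0.5457 -0.1173  0.1539] F [-0.4 -0.6 -0.4] M [ 0.08 -0.11  0.  ] op 0.0399 q7 1.450 yaw -168.6
t9.92 [ 0.5455 -0.1173  0.1535] F [ 0.3 -0.8 -1.7] M [-0.12 -0.15 -0.01] op 0.0138 q7 1.449 yaw -168.6
[ 0.925  0.591 -1.023  1.825  0.577  1.059  1.449]
```

Now the opening reads 13.8 mm, so the grip is on the wing. Next I'll push to about 13.5 mm.

```bash
python3 - <<'E'
from h import *
for d in(.005,.010,.0135):
    robot.move_linear(P(.1535-d),velocity=.03); s=st()
robot.pause(.1); st()
f=robot.grab_frame("side")[:,:,::-1]; cv2.imwrite("pics/side3.png",cv2.resize(f[130:280,300:500],None,fx=4,fy=4))
E
```

```text
t10.23 [ 0.5456 -0.1174  0.1485] F [-2.1 -1.2  6.1] M [-0.2   0.37 -0.01] op 0.0136 q7 1.445 yaw -168.6
t10.55 [ 0.5456 -0.1173  0.1436] F [-2.  -1.5  8.7] M [-0.22  0.59  0.01] op 0.0136 q7 1.440 yaw -168.6
t10.82 [ 0.5456 -0.1173  0.1402] F [-3.1 -0.6 10.5] M [-0.15  0.69 -0.04] op 0.0133 q7 1.436 yaw -168.6
t10.92 [ 0.5456 -0.1173  0.1403] F [-3.9 -1.3  9.9] M [-0.18  0.72 -0.04] op 0.0137 q7 1.436 yaw -168.6
```

View pics/side3.png

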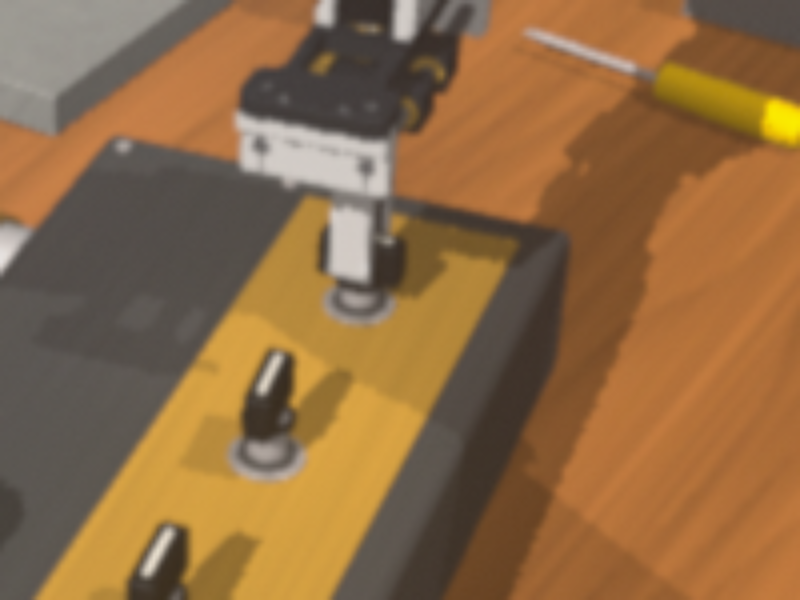

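The red band has disappeared and the force of about 10.3 N matches the spring at roughly 12.5–13 mm. I'll turn clockwise with joint 7 alone, in steps, watching the moment.

```bash
python3 - <<'E'
from h import *
q0=np.array(robot.get_state()["qpos"])
for a in(.2,.6,1.05,1.4,1.53):
    q=q0.copy(); q[6]-=a; robot.goto_joints(q); s=st()
    if abs(s["moment"][2])>1.0 or abs(np.linalg.norm(s["force"]))>30: print("STOP",a); break
np.save("q0.npy",q0)
f=robot.grab_frame("side")[:,:,::-1]; cv2.imwrite("pics/side4.png",cv2.resize(f[130:280,300:500],None,fx=4,fy=4))
E
```

```text
t11.28 [ 0.5457 -0.1175  0.1405] F [-3.5 -2.  10.3] M [-0.36  0.82  0.02] op 0.0138 q7 1.235 yaw 179.9
t11.77 [ 0.5456 -0.1178  0.1405] F [-4.1 -2.3  9.9] M [-0.84  0.98 -0.08] op 0.0139 q7 0.836 yaw 157.0
t12.29 [ 0.5454 -0.1181  0.1404] F [-4.8 -4.6  9.2] M [-1.27  1.19 -0.04] op 0.0135 q7 0.386 yaw 131.2
t12.73 [ 0.5451 -0.1183  0.1403] F [-6.9 -5.1  9.1] M [-1.45  1.59 -0.02] op 0.0136 q7 0.036 yaw 111.1
t12.99 [ 0.545  -0.1183  0.1402] F [-6.6 -4.6  8.8] M [-1.46  1.73 -0.04] op 0.0134 q7 -0.095 yaw 103.6
```

View pics/side4.png

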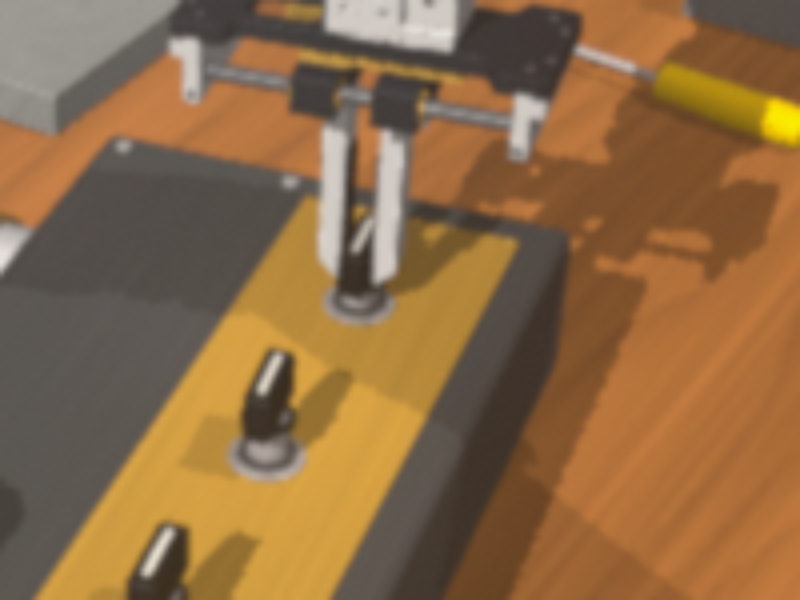

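The wing has followed the turn and now lies along the row. I'll turn the last few hundredths, ease up towards the notch, let go and lift clear.

```bash
python3 - <<'E'
from h import *
q=np.load("q0.npy"); q[6]-=1.565; robot.goto_joints(q); s=st()
p=np.array(s["ee_pos"]); robot.move_linear(p+[0,0,.005],velocity=.03); st()
robot.gripper_to(.05); s=st()
p=np.array(s["ee_pos"]); robot.move_linear(p+[0,0,.07],velocity=.15)
robot.move_ptp([.36,-.40,.30],np.array(s["tool_rot"])); st()
for n in("side","top"):
    f=robot.grab_frame(n)[:,:,::-1]; cv2.imwrite(f"pics/{n}5.png",f)
    cv2.imwrite(f"pics/{n}5z.png",cv2.resize(f[140:310,220:446],None,fx=3.5,fy=3.5) if n=="side" else cv2.resize(f[180:330,190:490],None,fx=2.6,fy=2.6))
im=cv2.imread("pics/top5.png"); g=im.min(2)
for nm,(x,y),z in(("a",(424,259),.149),("b",(344,275),.149),("c",(264,292),.149)):
    r=22; m=(g[y-r:y+r,x-r:x+r]>170)
    k,l,s2,ce=cv2.connectedComponentsWithStats(m.astype(np.uint8)); i=1+np.argmax(s2[1:,4])
    pts=np.argwhere(l==i)[:,::-1]+[x-r,y-r]; c=pts.mean(0); v=np.linalg.svd(pts-c)[2][0]
    w=onplane("top",c+10*v,z)-onplane("top",c-10*v,z); p=onplane("top",c,z)
    print(nm,len(pts),c.round(1),p.round(4),np.degrees(np.arctan2(w[1],w[0])).round(1),"side",proj("side",p).round(1))
E
```

```text
t13.29 [ 0.545  -0.1183  0.1402] F [-7.2 -5.7  9.2] M [-1.45  1.75  0.06] op 0.0136 q7 -0.129 yaw 101.7
t13.61 [ 0.5448 -0.1185  0.1454] F [-3.5 -2.4  7.3] M [-0.44  0.88 -0.06] op 0.0140 q7 -0.122 yaw 101.7
t14.34 [ 0.545  -0.1183  0.1452] F [-0.1  0.4 -0.3] M [-0.02 -0.09  0.02] op 0.0501 q7 -0.122 yaw 101.7
t16.27 [ 0.3608 -0.399   0.2997] F [-0.1  0.5 -0.8] M [-0.08 -0.14 -0.01] op 0.0502 q7 0.643 yaw 101.8
a 42 [425.4 258.9] [ 0.5432 -0.1174  0.149 ] 100.6 side [391.1 186. ]
b 42 [343.5 275.6] [0.5186 0.0095 0.149 ] 104.8 side [367.8 223.2]
c 44 [261.  292.4] [0.4937 0.1373 0.149 ] 102.9 side [339.8 267.8]
```

View pics/side5z.png

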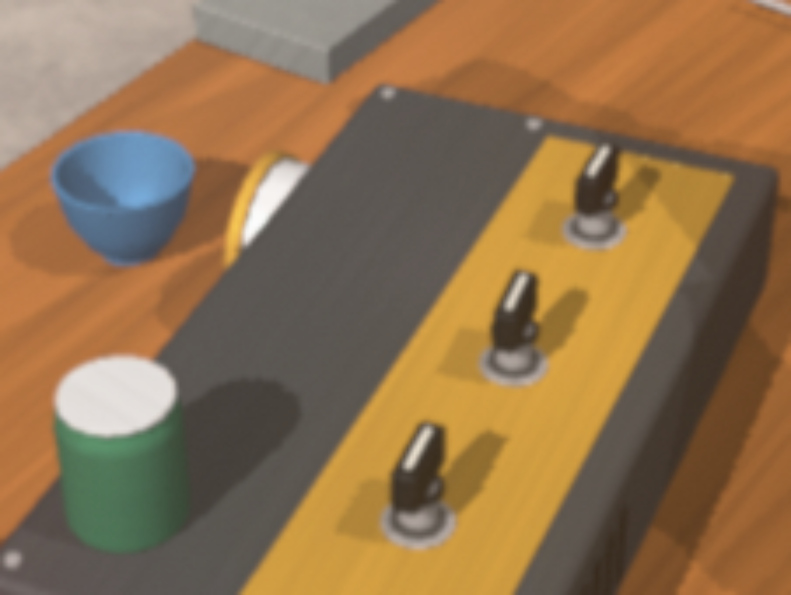

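View pics/top5z.png

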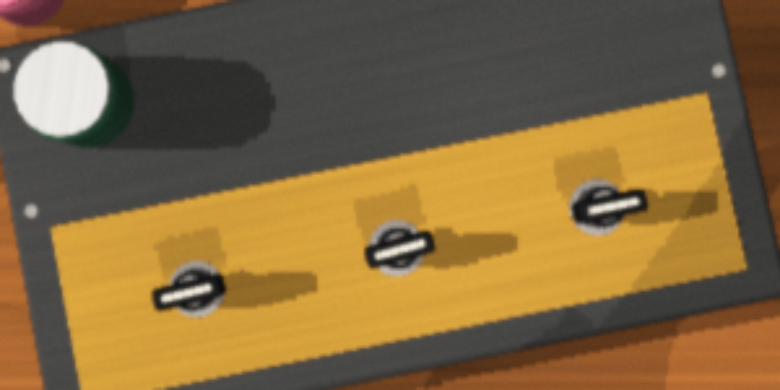

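The stud now matches its neighbours. Its wing lies at 100.6° against a row direction of about 101.5°, no red band shows, and in the side view its top is where a stud at locked height should be. The other two studs and the tin haven't moved.

```bash
python3 - <<'E'
from h import *
st(); print(robot.sign_off())
E
```

```text
t16.37 [ 0.3609 -0.399   0.2998] F [ 0.2  0.5 -0.4] M [-0.05 -0.11  0.05] op 0.0501 q7 0.643 yaw 101.9
the job is handed in; nothing more can be done
None
```

The open stud is locked: I gripped its wing, pushed it in about 13 mm, turned it 1.565 rad clockwise, let go and backed the arm away. I handed the job in at 16.4 s.

**Push and turn:** The push force of about 10 N matched the stud's spring, and the turning moment stayed near zero throughout. Sideways force on the tool reached about 9 N during the turn and dropped to zero on release.

**Final pictures:**
- **Stud:** its wing lies along the row (100.6° against about 101.5°) and no red band shows. Its height agrees with the locked position to about 1 pixel in the side view.
- **Left alone:** the two locked studs measure within 0.2 mm of where they started. The tin is still standing, and I saw no change in its place by eye.

**One correction:** My first grip read 17.5 mm open instead of the wing's 14 mm, probably because the fingertips were pinching the shaft. I regripped 7.5 mm higher, and it read 13.8 mm before I pushed.

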